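# Tip the bangles out through the tray's end gate

## Robot

A 7-joint arm with a two-finger parallel gripper is mounted at the origin on the work surface. World frame = base frame: x ahead of the robot, y to its left, z up, the work surface at z = 0. Lengths are in m, angles in rad, forces in N, time in s.
With the tool pointing down it reaches from about 0.425 to 0.925 m from the base axis. Payload 6.8 kg.
Tool frame: the origin (TCP) lies between the finger pads; the fingertips stand 22 mm ahead of it and the grasp point (between the pads) lies 3 mm ahead of it (bot.tip_reach is the distance from the TCP to the fingertips, in m); z points along the fingers, x is the direction in which the jaws open and shut, and the axes are right-handed (so a half turn about z gives the same grasp; the last joint's range is limited). The gripper opens to 85 mm and grips with 20 to 120 N. Pads are 22 mm wide; open, the fingers measure 114 mm over their backs; the gripper's body (76 mm by 85 mm) begins 54 mm behind the grasp point. The pads swing forward as they close: fully open they stand 13 mm farther back than shut.
Start: joints at [1.032, 0.477, 0.022, 1.555, -0.011, 1.109, -0.083], TCP at [0.282, -0.613, 0.253] pointing down, gripper open.
Joint ranges: [-2.96, 2.96], [-0.34, 2.1], [-1.41, 1.46], [0.24, 2.44], [-1.37, 4.51], [0.17, 1.92], [-2.96, 2.96]. Speed limits (rad/s): [2.39, 2.39, 3.14, 3.14, 3.14, 3.14, 3.14].

## Interface

Orientations are given as a unit quaternion [w, x, y, z].
In Python, from station import bot gives the robot as it stands.
- The arm moves only by the tool step_arm, never from a script. Its argument "targets" is a list of rows, each a list of 5 numbers: the shift along the tool's x, y, z in mm, then the turn about the tool's z in degrees, then the closure, from 0 (fully open) to 1 (shut). In form: [[dx, dy, dz, spin, jaw], ...]. A call has 1 to 20 rows; each row is the pose to reach, as a shift and turn from the pose commanded when the call began, along the tool's axes at that moment; what a row does not reach only later rows make up. A row lasts 1/12 s, in which the tool goes at most 41.7 mm and 7.16 degrees, less where a joint would pass 70% of its speed; a pose out of reach is approached as far as the arm can. A call with a gripper value outside its range is refused whole. The fingers move at their own pace and stop on an object; "newtons" is the grip in N (left out, the last holds). Time passes only in rows, so rows that repeat a pose let the fingers close. It gives the time, the measured TCP pose, the force and the opening at its end, in the units of the state.
- bot.get_obs(): the state, without advancing time (a new reading comes with each control period).
- bot.read_camera(name): name is "scene" or "top"; returns a dict with "frame" (384x512x3 uint8, red, green, blue), "z_map" (384x512 float32, m along the optical axis (not along the pixel's ray), 0 where there is no reading), "fov_y" (degrees; the focal length in pixels is half the picture's height over the tangent of half this angle, whatever the lens; pixels are square), "cx", "cy" (the principal point, pixels), "R" (3x3) and "t" (3): a world point X has camera coordinates R X + t. Camera axes: x right, y down, z forward; pixel columns grow to the right and rows downward; lengths in m; the calibration is good to about 2 mm. A picture is of the moment at which its call begins.
- bot.hand_in(): hands the job in, once; it reports no verdict.
The state is a dict: "t": time; "q": joint angles; "joint_vel": joint speeds; "joint_torque": joint torques, N m; "eef_pos": TCP position; "tool_rot": TCP orientation; "contact_force": force on the tool from outside, world axes, zero at the start; "torque": the same for the moment, N m; "gripper_width": opening from 0.0 (shut) to 1.0 (fully open).
Only numpy, scipy, OpenCV 4.12 (cv2) and the standard library are available. Lean on these libraries where they do the work, as an engineer would, in place of code of your own. Each camera call takes 0.05 s, during which the arm holds its last target.

## Task

Two wooden tipping trays stand on the stall. On the one holding the round bangles, first lower the steel end gate all the way down, then lift the tray's rear handle so that all three bangles slide out over the gate into the catch box in front, and set the tray back down level with its gate left down. Leave the tray of square pendants shut.

Things in the scene. Friction and masses are not known exactly. Their poses are not given: they have to be found in the camera images.
- stand: fixed wooden tipping stand with the bangles. Origin: on the table under the gate hinge, mid-width; x points from rear handle to gate and catch box, z up. In its frame (mm): base x -163 to 207, y +-65. Catch box, open-topped: x 13 to 203, y +-62, walls 4, rims at z 60, floor z 16. Tray, level at start: floor top z 90, x -155 to 0, 100 wide, side and rear walls 4 to 5 thick, rims at z 125
- handle (a point): middle of the tray's rear handle: a steel bar 10 mm thick and 80 mm long across the tray (along y), held at its ends by two slanting rods, above and behind the rear wall with nothing close before or behind it. With the tray level it lies at x -172, z 162 mm in the stand's frame; it swings about the hinge (x 0, z 90 mm) at 186 mm radius
- gate_top (a point): middle of the end gate's top inner edge. The gate is a steel plate 5 mm thick, 98 mm wide and 58 mm high, standing over the tray's front end with its inner face at x 0, from z 90 (its hinge, along y) to z 148 mm in the stand's frame, 23 mm taller than the tray's sides; a 6 mm bead runs along its top outer edge
- tray (a joint): tilt (rad) of the bangles' tray about its hinge at the gate end (x 0, z 90 mm): 0 level on its rest, grows as the rear handle is lifted, stop at 1.05. Nearly free, about 0.45 kg: it falls back level if let go. The bangles start to slide somewhere between 0.4 and 0.65; 0.85 to 0.95 held for a second empties it surely
- gate (a joint): angle (rad) of the bangles' gate relative to the tray: 0 shut (upright), 1.57 fully down at its stop, where its inner face continues the tray floor. May start up to 0.1 ajar. Light friction holds it up; under 1 N at its top edge moves it, and once pushed outward (away from the tray) past about 0.6 it falls fully down by itself
- bangle_a: first steel bangle, a plain child's-size hoop 44 mm outside, 33 mm inside, 10 mm high, about 25 g; starts lying flat in the tipping tray. Origin: centre of its underside
- bangle_b: second steel bangle, a plain child's-size hoop 44 mm outside, 33 mm inside, 10 mm high, about 25 g; starts lying flat in the tipping tray. Origin: centre of its underside
- bangle_c: third steel bangle, a plain child's-size hoop 44 mm outside, 33 mm inside, 10 mm high, about 25 g; starts lying flat in the tipping tray. Origin: centre of its underside
- pend_gate (a joint): angle of the end gate on the other tipping stand, same in build, which holds three square pendants (30 mm plates) and stands beside the first, on its left or right: 0 shut; leave it shut

How it is judged:
By the outcome, as a careful person would: the job done as asked, in the order asked, and still so for the second after the job is handed in, with the robot touching nothing.
It also fails if it takes over 54 s, if anything falls off the work surface, if the arm or the gripper's body presses on something with over 40 N, if the wrist force passes 120 N, or if a joint passes its speed limit or range.

## Working session

There is one attempt and no reset: what is moved stays moved. The work goes in short steps, Python scripts to look and compute and a tool call to move; the robot and the scene stay as the last step left them, time stands still between calls to the robot, and variables do not carry over. Pictures are saved under pics/ and viewed, and the job is handed in when it is done.

Besides the shell and the picture viewer there is one more tool, called after "Call:" as name(argument=value, ...), one argument or row to a line, values as JSON. step_arm: Moves the arm, as the interface text tells. Its arguments: {"type":"object","properties":{"targets":{"type":"array"},"newtons":{"type":"number"}},"required":["targets"]}

```bash
mkdir -p pics; ls
cat > h.py <<'E'
import numpy as np,cv2
from station import bot
def cam(n):
    c=bot.read_camera(n);c['f']=192/np.tan(np.radians(c['fov_y'])/2);return c
def pt(c,u,v):
    z=c['z_map'][int(v),int(u)];p=np.array([(u-c['cx'])/c['f']*z,(v-c['cy'])/c['f']*z,z])
    return c['R'].T@(p-c['t'])
def cloud(c):
    z=c['z_map'];v,u=np.mgrid[:384,:512]
    p=np.stack([(u-c['cx'])/c['f']*z,(v-c['cy'])/c['f']*z,z],-1)
    return (p-c['t'])@c['R']
def proj(c,X):
    p=c['R']@np.array(X)+c['t'];return p[:2]/p[2]*c['f']+[c['cx'],c['cy']]
def save(im,n):cv2.imwrite('pics/'+n,im[...,::-1])
E
python3 - <<'E'
from h import *
for n in('scene','top'):
    c=cam(n);save(c['frame'],n+'0.png');print(n,c['t'],c['R'].round(3).tolist(),c['f'])
    np.savez(n+'0.npz',**{k:v for k,v in c.items()})
o=bot.get_obs();print(o)
E
```

```text
pics
scene [ 0.08187522 -0.21973046  1.43165199] [[-0.096, 0.995, -0.01], [0.605, 0.05, -0.794], [-0.79, -0.082, -0.607]] 421.0046804695948
top [-0.03039326  0.54733183  0.66015096] [[0.01, -1.0, 0.01], [-0.982, -0.012, -0.188], [0.188, -0.008, -0.982]] 350.4231385071368
{'t': 0.1, 'q': array([ 1.03189352,  0.4777562 ,  0.02233495,  1.55640185, -0.01148132,
        1.10930403, -0.08310181]), 'joint_vel': array([ 9.56933832e-06, -2.41094268e-03, -1.99007008e-04, -3.64096795e-03,
        6.94187676e-04, -3.79920572e-04,  1.02240561e-03]), 'joint_torque': array([ 3.31565017e-03, -5.97767115e+01,  1.61304463e+00, -2.81959069e+01,
        1.27802684e-02,  4.97528687e-03, -1.02337424e-06]), 'eef_pos': array([ 0.28164973, -0.61285205,  0.25237597]), 'tool_rot': array([-4.08496172e-04,  8.41911277e-01, -5.39615274e-01, -7.68845886e-04]), 'contact_force': array([-0.15257206, -0.31873961, -0.24298892]), 'torque': array([ 0.00438252,  0.00419056, -0.00445313]), 'gripper_width': 1.0002110900885175}
```

View pics/scene0.png

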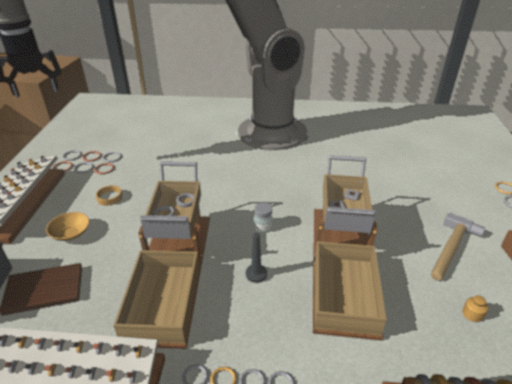

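View pics/top0.png

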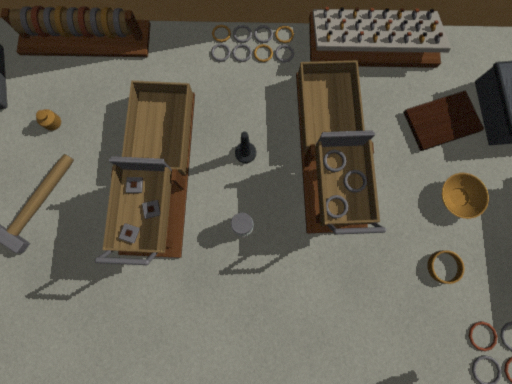

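The bangles (round) are on the stand at the top picture's right, with its gate near (345,136), handle near (357,229) and box (330,95). The squares are on the left stand, so that one stays untouched. Next I'll fit the stand pose.

Run:
```python
from h import *
from scipy.optimize import least_squares
for n in('top','scene'):
    c=dict(np.load(n+'0.npz'));P=cloud(c);ok=c['z_map']>0
    # region: right stand
    if n=='top': m=np.zeros((384,512),bool);m[55:240,293:390]=1
    else: m=np.zeros((384,512),bool);m[155:345,112:212]=1
    def sel(a,b): return P[m&ok&(P[...,2]>a)&(P[...,2]<b)]
    for a,b in((.052,.066),(.117,.131),(.14,.152),(.155,.175)):
        q=sel(a,b)
        if len(q)<5: print(n,a,len(q));continue
        r=cv2.minAreaRect((q[:,:2]*1000).astype(np.float32))
        print(n,a,len(q),np.round(r[0]),np.round(r[1]),round(r[2],1),'minmax',q.min(0).round(3),q.max(0).round(3), q.mean(0).round(4))
    im=c['frame']
    if n=='top': save(cv2.resize(im[50:245,285:395],None,fx=3,fy=3,interpolation=2),'topz.png')
    else: save(cv2.resize(im[150:350,105:215],None,fx=3,fy=3,interpolation=2),'scz.png')
```

```text
top 0.052 668 [ 667. -189.] [344. 125.] 2.8 minmax [ 0.493 -0.25   0.052] [ 0.841 -0.119  0.066] [ 0.7657 -0.1813  0.0586]
top 0.117 938 [ 557. -194.] [166. 101.] 2.9 minmax [ 0.473 -0.247  0.117] [ 0.638 -0.141  0.131] [ 0.5555 -0.1967  0.124 ]
top 0.14 358 [ 557. -196.] [178.  98.] 4.3 minmax [ 0.465 -0.239  0.14 ] [ 0.648 -0.141  0.152] [ 0.6281 -0.1905  0.1469]
top 0.155 318 [ 463. -199.] [11. 89.] 2.8 minmax [ 0.457 -0.244  0.155] [ 0.471 -0.154  0.17 ] [ 0.4628 -0.1977  0.1659]
scene 0.052 1138 [ 687. -189.] [384. 125.] 3.2 minmax [ 0.493 -0.252  0.052] [ 0.881 -0.119  0.066] [ 0.7668 -0.1889  0.0581]
scene 0.117 619 [ 559. -195.] [171. 101.] 2.6 minmax [ 0.475 -0.248  0.117] [ 0.645 -0.141  0.131] [ 0.5712 -0.1931  0.1229]
scene 0.14 265 [ 557. -197.] [182.  98.] 4.1 minmax [ 0.463 -0.241  0.14 ] [ 0.648 -0.142  0.151] [ 0.6193 -0.1913  0.145 ]
scene 0.155 157 [ 466. -199.] [10. 87.] 4.2 minmax [ 0.459 -0.243  0.155] [ 0.473 -0.156  0.167] [ 0.4665 -0.1993  0.162 ]
```

Run:
```python
from h import *
c=dict(np.load('top0.npz'))
P=cloud(c)
for r in list(range(125,145,2))+list(range(215,240,2)):
    print(r,[tuple((P[r,u]*1000).round().astype(int)) for u in (325,340,350,360,368)])
```

```text
125 [(np.int64(707), np.int64(-178), np.int64(17)), (np.int64(709), np.int64(-212), np.int64(14)), (np.int64(708), np.int64(-234), np.int64(16)), (np.int64(695), np.int64(-245), np.int64(50)), (np.int64(716), np.int64(-280), np.int64(-2))]
127 [(np.int64(703), np.int64(-178), np.int64(17)), (np.int64(704), np.int64(-211), np.int64(15)), (np.int64(703), np.int64(-233), np.int64(17)), (np.int64(691), np.int64(-245), np.int64(48)), (np.int64(710), np.int64(-279), np.int64(1))]
129 [(np.int64(698), np.int64(-177), np.int64(17)), (np.int64(699), np.int64(-211), np.int64(15)), (np.int64(699), np.int64(-233), np.int64(17)), (np.int64(688), np.int64(-246), np.int64(45)), (np.int64(706), np.int64(-279), np.int64(-1))]
131 [(np.int64(694), np.int64(-178), np.int64(15)), (np.int64(644), np.int64(-176), np.int64(148)), (np.int64(644), np.int64(-195), np.int64(147)), (np.int64(644), np.int64(-213), np.int64(148)), (np.int64(645), np.int64(-228), np.int64(147))]
133 [(np.int64(639), np.int64(-149), np.int64(149)), (np.int64(639), np.int64(-176), np.int64(149)), (np.int64(640), np.int64(-195), np.i
[... 3760 characters left out ...]
np.int64(465), np.int64(-174), np.int64(1)), (np.int64(466), np.int64(-207), np.int64(1)), (np.int64(466), np.int64(-228), np.int64(2)), (np.int64(466), np.int64(-249), np.int64(2)), (np.int64(466), np.int64(-266), np.int64(1))]
237 [(np.int64(461), np.int64(-174), np.int64(2)), (np.int64(461), np.int64(-207), np.int64(0)), (np.int64(462), np.int64(-228), np.int64(-1)), (np.int64(462), np.int64(-249), np.int64(2)), (np.int64(462), np.int64(-266), np.int64(2))]
239 [(np.int64(457), np.int64(-173), np.int64(4)), (np.int64(457), np.int64(-206), np.int64(0)), (np.int64(413), np.int64(-19), np.int64(752)), (np.int64(458), np.int64(-249), np.int64(0)), (np.int64(458), np.int64(-266), np.int64(1))]
```

View pics/topz.png

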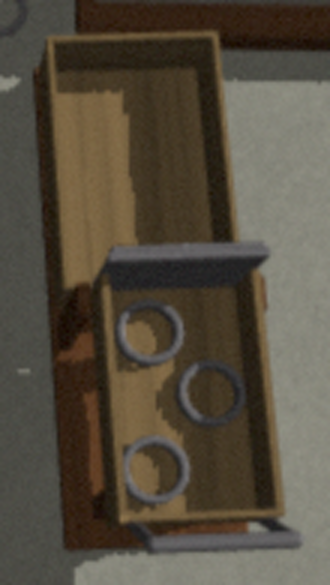

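View pics/scz.png

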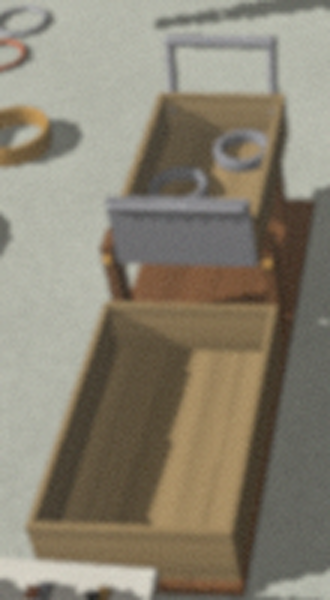

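The stand fit gives a yaw of 2.8° with the hinge at about (0.635, -0.190) and the handle at (0.463, -0.199). The gate inner face measures 0.635 at z 148, which agrees. Next I'll turn the tool's x axis along the stand and move above the tray at stand x -35, with the fingers shut.

Call:
step_arm(
  targets=[
    [-10, -18, 0, -3, 1],
    [-26, -48, 0, -8, 1],
    [-43, -80, 0, -12, 1],
    [-60, -112, 0, -17, 1],
    [-77, -143, 0, -22, 1],
    [-94, -175, 0, -26, 1],
    [-111, -206, 0, -31, 1],
    [-128, -238, 0, -36, 1],
    [-145, -270, 0, -40, 1],
    [-162, -301, 0, -45, 1],
    [-179, -333, 0, -50, 1],
    [-196, -364, 0, -54, 1],
    [-213, -396, 0, -59, 1],
    [-230, -428, 0, -63, 1],
    [-243, -452, 0, -66, 1],
    [-250, -465, 0, -68.1, 1],
    [-250, -465, 0, -68.1, 1],
    [-250, -465, 0, -68.1, 1],
  ],
)

```text
t: 1.6
eef_pos: [0.5997, -0.192, 0.2529]
tool_rot: [0.0, 1.0, 0.025, -0.001]
contact_force: [0.1, -1.0, 0.1]
gripper_width: 0.001
```

```bash
cat >> h.py <<'E'
from scipy.spatial.transform import Rotation as Ro
yaw=np.radians(2.8);H=np.array([.635,-.190]);S=np.array([[np.cos(yaw),-np.sin(yaw)],[np.sin(yaw),np.cos(yaw)]])
def st():
    o=bot.get_obs();p=o['eef_pos'];q=o['tool_rot'];R=Ro.from_quat(q,scalar_first=True).as_matrix()
    s=S.T@(p[:2]-H)
    print('t',round(o['t'],2),'stand xyz mm',(s*1000).round(1),round(p[2]*1000,1),'toolx yaw',np.degrees(np.arctan2(R[1,0],R[0,0])).round(2),'z',R[:,2].round(3),'F',o['contact_force'].round(2),'w',round(o['gripper_width'],3),'q',o['q'].round(2))
E
python3 -c "
from h import *
st();c=cam('top');save(cv2.resize(c['frame'][50:245,250:420],None,fx=3,fy=3),'t1.png')"
```

```text
t 1.6 stand xyz mm [-35.4  -0.2] 252.9 toolx yaw 2.82 z [-0.001 -0.    -1.   ] F [ 0.08 -1.05  0.06] w 0.001 q [ 0.49  0.43 -0.38  1.65  0.17  1.1   0.11]
```

View pics/t1.png

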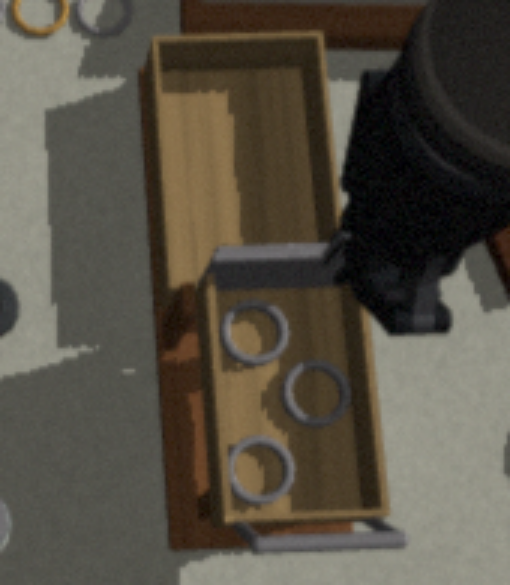

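The gripper shows at crop (370,290), right of the tray. I'll check that this is only parallax.

```bash
python3 -c "
from h import *
c=cam('top')
for z in (.231,.253,.3,.35): print((proj(c,[.6,-.192,z])-[250,50])*3)
c=cam('scene');save(cv2.resize(c['frame'][100:350,80:280],None,fx=3,fy=2.4),'s1.png')
print((proj(c,[.6,-.192,.231])-[80,100])*[3,2.4])"
```

```text
[342.23910301 265.70981242]
[356.05317266 250.88334571]
[389.73128313 214.73705456]
[433.47964542 167.78248913]
[248.13702125 170.77546185]
```

View pics/s1.png

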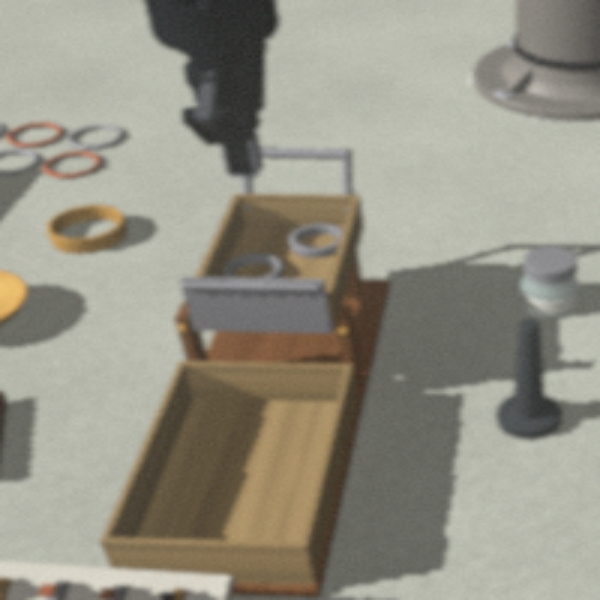

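The tip appears where projection predicts. Now I'll lower inside the tray to tip z ≈ 0.122 and push forward slowly.

Call:
step_arm(
  targets=[
    [0, 0, 20, 0, 1],
    [0, 0, 45, 0, 1],
    [0, 0, 70, 0, 1],
    [0, 0, 90, 0, 1],
    [0, 0, 102, 0, 1],
    [0, 0, 108, 0, 1],
    [0, 0, 108, 0, 1],
    [8, 0, 108, 0, 1],
    [16, 0, 108, 0, 1],
    [24, 0, 108, 0, 1],
    [32, 0, 108, 0, 1],
    [40, 0, 108, 0, 1],
    [48, 0, 108, 0, 1],
    [56, 0, 108, 0, 1],
    [64, 0, 108, 0, 1],
    [72, 0, 108, 0, 1],
    [72, 0, 108, 0, 1],
  ],
)

```text
t: 3.17
eef_pos: [0.6736, -0.188, 0.1453]
tool_rot: [-0.0, 1.0, 0.025, 0.001]
contact_force: [-0.9, -0.3, 0.1]
gripper_width: 0.001
```

```bash
python3 -c "
from h import *
st();c=cam('scene');save(cv2.resize(c['frame'][130:350,80:280],None,fx=3,fy=2.7),'s2.png')"
```

```text
t 3.17 stand xyz mm [38.7  0.2] 145.3 toolx yaw 2.82 z [ 0.001  0.    -1.   ] F [-0.9  -0.27  0.06] w 0.001 q [ 0.41  0.64 -0.34  1.56  0.24  0.98  0.05]
```

View pics/s2.png

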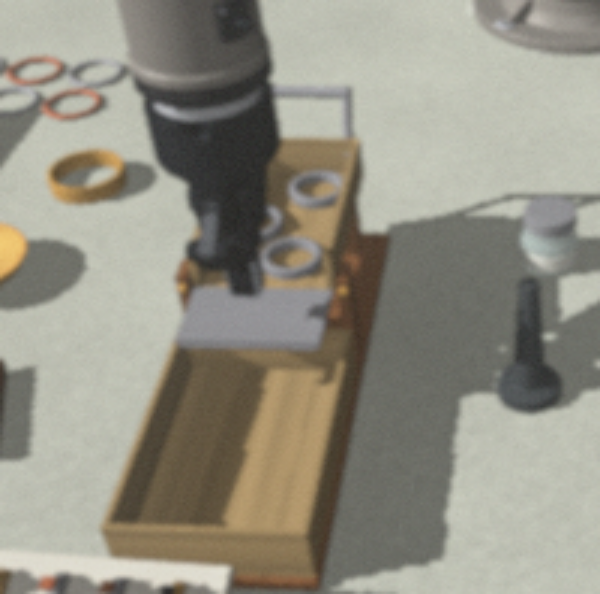

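The gate plate now lies nearly flat over the box at (255,318). I'll push a little further, raise, then go back above the handle and open.

Call:
step_arm(
  targets=[
    [8, 0, 0, 0, 1],
    [16, 0, 0, 0, 1],
    [22, 0, 0, 0, 1],
    [22, 0, -15, 0, 1],
    [22, 0, -40, 0, 1],
    [22, 0, -65, 0, 1],
    [22, 0, -90, 0, 1],
    [10, 0, -105, 0, 1],
    [-10, 0, -110, 0, 0.6],
    [-40, 0, -110, 0, 0.3],
    [-70, 0, -110, 0, 0],
    [-100, 0, -110, 0, 0],
    [-130, 0, -110, 0, 0],
    [-160, 0, -110, 0, 0],
    [-185, 0, -110, 0, 0],
    [-203, 0, -110, 0, 0],
    [-210.5, 0, -110, 0, 0],
    [-210.5, 0, -110, 0, 0],
  ],
)

```text
t: 4.72
eef_pos: [0.4606, -0.1992, 0.2564]
tool_rot: [0.001, 1.0, 0.024, 0.0]
contact_force: [0.1, -0.0, -0.7]
gripper_width: 0.997
```

```bash
python3 -c "
from h import *
st();c=cam('scene');save(cv2.resize(c['frame'][100:350,80:280],None,fx=3,fy=2.4),'s3.png')
P=cloud(c);Q=((P[...,:2]-H)@S);m=(np.abs(Q[...,1])<.04)&(c['z_map']>0)&(P[...,2]<.2)
for a in range(-60,70,6):
    k=m&(Q[...,0]>a/1000)&(Q[...,0]<(a+6)/1000)&(P[...,2]>.07)
    print(a+3,k.sum(),(np.median(P[k][:,2])*1000).round(1) if k.sum() else '')
k=m&(np.abs(Q[...,0]+.172)<.015)&(P[...,2]>.14);print('handle',Q[k].mean(0),Q[k].min(0),Q[k].max(0),P[k][:,2].max())
c=cam('top');save(cv2.resize(c['frame'][50:245,250:420],None,fx=3,fy=3),'t3.png')"
```

```text
t 4.72 stand xyz mm [-174.6   -0.7] 256.4 toolx yaw 2.71 z [ 0.001 -0.001 -1.   ] F [ 0.12 -0.02 -0.68] w 0.997 q [ 0.62  0.21 -0.39  1.94  0.1   1.01  0.24]
-57 51 93.0
-51 71 91.5
-45 76 89.4
-39 64 88.7
-33 68 88.3
-27 50 88.0
-21 58 88.5
-15 82 88.5
-9 99 88.5
-3 75 88.2
3 71 88.0
9 75 88.2
15 78 88.0
21 74 87.9
27 80 87.9
33 84 88.0
39 72 88.0
45 84 88.0
51 86 88.0
57 164 85.8
63 1 89.8
69 0 
handle [-0.16837467  0.00223986] [-0.1773604 -0.0399228] [-0.16103865  0.03995008] 0.16706234657839805
```

View pics/s3.png

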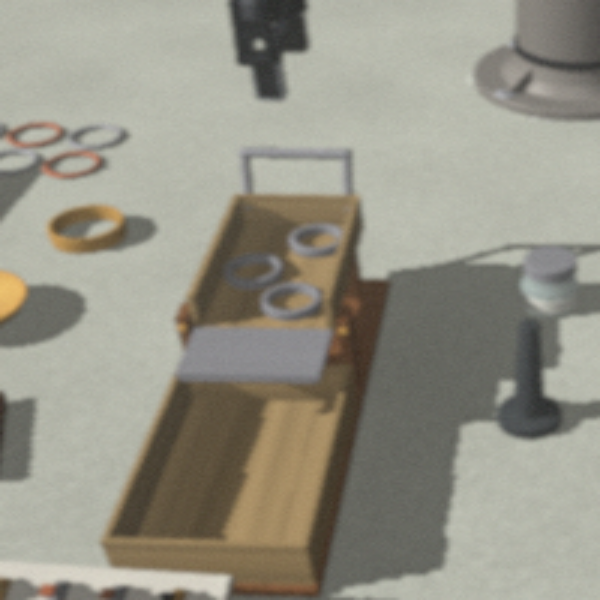

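View pics/t3.png

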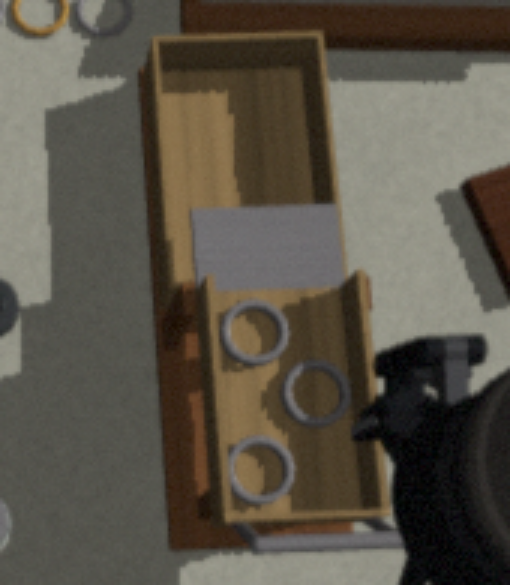

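The gate is flush with the floor: 88 mm all along x -30 to 51. Next I'll descend over the handle and grip lightly.

Call:
step_arm(
  targets=[
    [1, 0, 20, 0, 0.2],
    [1, 0, 45, 0, 0.4],
    [1, 0, 68, 0, 0.4],
    [1, 0, 82, 0, 0.4],
    [1, 0, 89, 0, 0.4],
    [1, 0, 91, 0, 0.4],
    [1, 0, 91, 0, 0.4],
    [1, 0, 91, 0, 0.7],
    [1, 0, 91, 0, 1],
    [1, 0, 91, 0, 1],
    [1, 0, 91, 0, 1],
    [1, 0, 91, 0, 1],
    [1, 0, 91, 0, 1],
    [1, 0, 91, 0, 1],
    [1, 0, 91, 0, 1],
  ],
  newtons=20,
)

```text
t: 6.07
eef_pos: [0.4623, -0.1989, 0.1651]
tool_rot: [0.0, 1.0, 0.024, -0.0]
contact_force: [-3.7, 0.6, 5.4]
gripper_width: 0.107
```

```bash
python3 -c "
from h import *
st();c=cam('scene');save(cv2.resize(c['frame'][100:350,80:280],None,fx=3,fy=2.4),'s4.png')
# arc rows
a0=np.arctan2(72,172)
for t in np.arange(0,.951,.05):
    print(round(t,2),[round(172-186.5*np.cos(a0+t),1),0,round(72-186.5*np.sin(a0+t),1)])
"
```

```text
t 6.07 stand xyz mm [-172.9   -0.5] 165.1 toolx yaw 2.76 z [-0.    -0.001 -1.   ] F [-3.71  0.57  5.41] w 0.107 q [ 0.6   0.33 -0.37  2.02  0.17  0.81  0.17]
0.0 [np.float64(-0.0), 0, np.float64(-0.0)]
0.05 [np.float64(3.8), 0, np.float64(-8.5)]
0.1 [np.float64(8.0), 0, np.float64(-16.8)]
0.15 [np.float64(12.7), 0, np.float64(-24.9)]
0.2 [np.float64(17.7), 0, np.float64(-32.8)]
0.25 [np.float64(23.1), 0, np.float64(-40.3)]
0.3 [np.float64(28.9), 0, np.float64(-47.6)]
0.35 [np.float64(35.1), 0, np.float64(-54.6)]
0.4 [np.float64(41.6), 0, np.float64(-61.3)]
0.45 [np.float64(48.4), 0, np.float64(-67.7)]
0.5 [np.float64(55.6), 0, np.float64(-73.7)]
0.55 [np.float64(63.0), 0, np.float64(-79.3)]
0.6 [np.float64(70.7), 0, np.float64(-84.6)]
0.65 [np.float64(78.6), 0, np.float64(-89.4)]
0.7 [np.float64(86.8), 0, np.float64(-93.9)]
0.75 [np.float64(95.2), 0, np.float64(-98.0)]
0.8 [np.float64(103.8), 0, np.float64(-101.6)]
0.85 [np.float64(112.6), 0, np.float64(-104.8)]
0.9 [np.float64(121.5), 0, np.float64(-107.5)]
0.95 [np.float64(130.5), 0, np.float64(-109.8)]
```

View pics/s4.png

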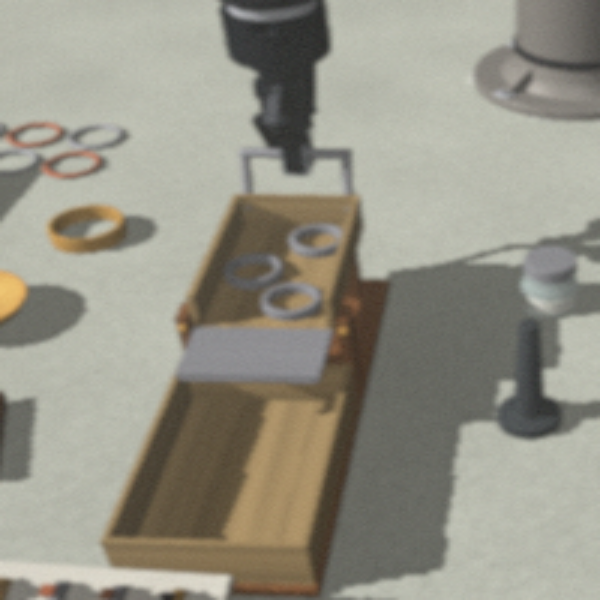

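Gripped on the bar at 9 mm opening. I'll lift along the arc in parts.

Call:
step_arm(
  targets=[
    [1.9, 0, -4.3, 0, 1],
    [3.8, 0, -8.5, 0, 1],
    [8, 0, -16.8, 0, 1],
    [12.7, 0, -24.9, 0, 1],
    [17.7, 0, -32.8, 0, 1],
    [23.1, 0, -40.3, 0, 1],
    [26, 0, -44, 0, 1],
    [28.9, 0, -47.6, 0, 1],
    [28.9, 0, -47.6, 0, 1],
  ],
)

```text
t: 6.87
eef_pos: [0.4907, -0.1975, 0.2133]
tool_rot: [0.0, 1.0, 0.024, -0.001]
contact_force: [-9.6, -1.6, 4.9]
gripper_width: 0.107
```

```bash
python3 -c "
from h import *
st();c=cam('scene');save(cv2.resize(c['frame'][100:350,80:280],None,fx=3,fy=2.4),'s5.png')"
```

```text
t 6.87 stand xyz mm [-144.5   -0.5] 213.3 toolx yaw 2.76 z [-0.003 -0.001 -1.   ] F [-9.64 -1.56  4.94] w 0.107 q [ 0.58  0.31 -0.38  1.92  0.14  0.94  0.18]
```

View pics/s5.png

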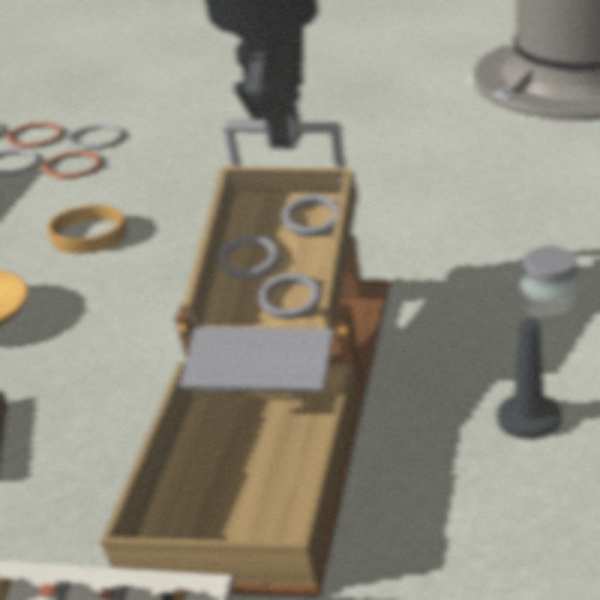

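Call:
step_arm(
  targets=[
    [2.2, 0, -3.5, 0, 1],
    [5.2, 0, -7, 0, 1],
    [8.5, 0, -10.3, 0, 1],
    [11.7, 0, -13.7, 0, 1],
    [15, 0, -17, 0, 1],
    [18.5, 0, -20.1, 0, 1],
    [22, 0, -23, 0, 1],
    [25.7, 0, -26.1, 0, 1],
    [29.3, 0, -29, 0, 1],
    [33.1, 0, -31.7, 0, 1],
    [37, 0, -34.4, 0, 1],
    [40.8, 0, -37, 0, 1],
    [44.8, 0, -39.4, 0, 1],
    [48.7, 0, -41.8, 0, 1],
    [52.8, 0, -44, 0, 1],
    [56.9, 0, -46.3, 0, 1],
    [56.9, 0, -46.3, 0, 1],
    [56.9, 0, -46.3, 0, 1],
  ],
)

```text
t: 8.42
eef_pos: [0.5492, -0.1946, 0.2607]
tool_rot: [0.0, 1.0, 0.024, 0.001]
contact_force: [-6.3, 0.4, 6.7]
gripper_width: 0.104
```

```bash
python3 -c "
from h import *
st();c=cam('scene');save(cv2.resize(c['frame'][100:350,80:280],None,fx=3,fy=2.4),'s6.png')"
```

```text
t 8.42 stand xyz mm [-85.9  -0.4] 260.7 toolx yaw 2.78 z [ 0.002 -0.001 -1.   ] F [-6.27  0.4   6.72] w 0.104 q [ 0.54  0.35 -0.38  1.75  0.15  1.07  0.15]
```

View pics/s6.png

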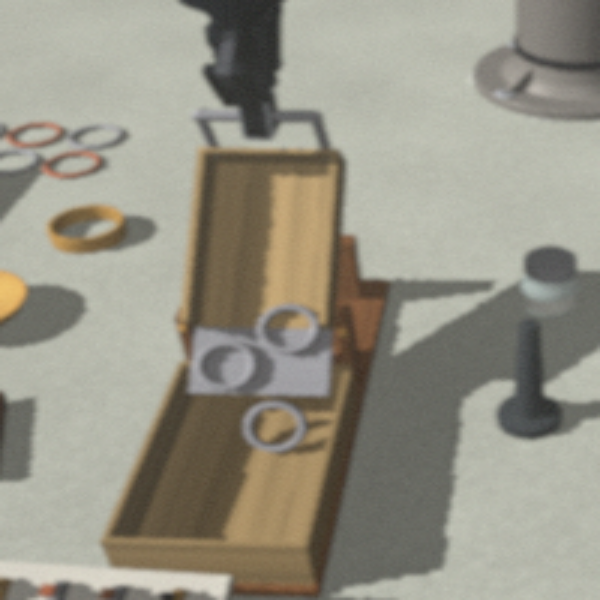

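The bangles are sliding: one is off and two are on the gate. I'll continue to 0.9 and hold.

Call:
step_arm(
  targets=[
    [4, 0, -2, 0, 1],
    [8.4, 0, -4.1, 0, 1],
    [12.7, 0, -6, 0, 1],
    [17, 0, -7.7, 0, 1],
    [21.4, 0, -9.4, 0, 1],
    [25.8, 0, -10.9, 0, 1],
    [30, 0, -12.3, 0, 1],
    [34.7, 0, -13.6, 0, 1],
    [34.7, 0, -13.6, 0, 1],
    [34.7, 0, -13.6, 0, 1],
    [34.7, 0, -13.6, 0, 1],
    [34.7, 0, -13.6, 0, 1],
    [34.7, 0, -13.6, 0, 1],
    [34.7, 0, -13.6, 0, 1],
    [34.7, 0, -13.6, 0, 1],
    [34.7, 0, -13.6, 0, 1],
    [34.7, 0, -13.6, 0, 1],
    [34.7, 0, -13.6, 0, 1],
    [34.7, 0, -13.6, 0, 1],
    [34.7, 0, -13.6, 0, 1],
  ],
)

```text
t: 10.13
eef_pos: [0.5842, -0.1928, 0.2733]
tool_rot: [0.0, 1.0, 0.024, 0.001]
contact_force: [-3.0, -1.0, 4.9]
gripper_width: 0.106
```

```bash
python3 -c "
from h import *
st();c=cam('scene');save(cv2.resize(c['frame'][100:350,80:280],None,fx=3,fy=2.4),'s7.png')"
```

```text
t 10.13 stand xyz mm [-50.9  -0.3] 273.3 toolx yaw 2.78 z [ 0.003 -0.    -1.   ] F [-3.   -1.04  4.95] w 0.106 q [ 0.51  0.39 -0.38  1.66  0.16  1.12  0.13]
```

View pics/s7.png

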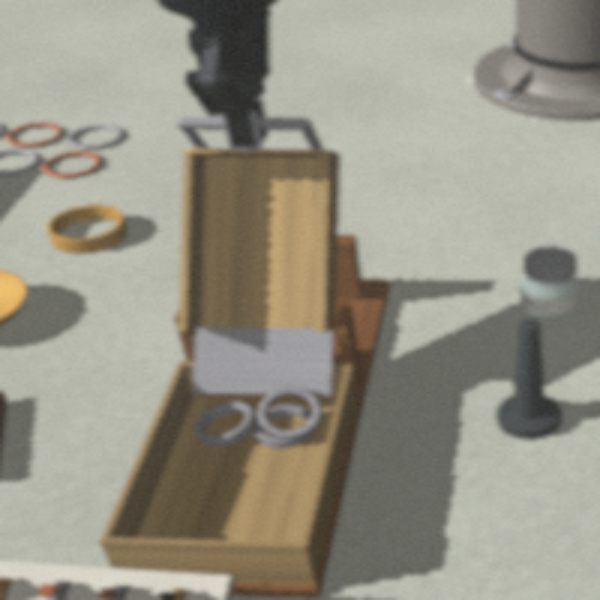

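The tray is empty and the bangles are in the box. I'll lower along the same arc.

Call:
step_arm(
  targets=[
    [-4, 0, 1.3, 0, 1],
    [-8.9, 0, 2.7, 0, 1],
    [-17.7, 0, 5.9, 0, 1],
    [-26.3, 0, 9.5, 0, 1],
    [-34.7, 0, 13.6, 0, 1],
    [-42.9, 0, 18.1, 0, 1],
    [-50.8, 0, 22.9, 0, 1],
    [-58.5, 0, 28.2, 0, 1],
    [-65.9, 0, 33.8, 0, 1],
    [-73.1, 0, 39.8, 0, 1],
    [-79.9, 0, 46.2, 0, 1],
    [-86.4, 0, 52.9, 0, 1],
    [-92.6, 0, 59.9, 0, 1],
    [-98.4, 0, 67.2, 0, 1],
    [-103.8, 0, 74.7, 0, 1],
    [-106.3, 0, 78.6, 0, 1],
    [-108.8, 0, 82.6, 0, 1],
    [-111.2, 0, 86.6, 0, 1],
    [-113.5, 0, 90.7, 0, 1],
    [-113.5, 0, 90.7, 0, 1],
  ],
)

```text
t: 11.85
eef_pos: [0.4693, -0.1983, 0.1804]
tool_rot: [-0.0, 1.0, 0.024, -0.0]
contact_force: [0.5, -1.9, -1.9]
gripper_width: 0.111
```

Call:
step_arm(
  targets=[
    [-2, 0, 4, 0, 1],
    [-4, 0, 8, 0, 1],
    [-6, 0, 12, 0, 1],
    [-7.5, 0, 15.3, 0, 1],
    [-8, 0, 16.5, 0, 1],
    [-8, 0, 16.5, 0, 1],
    [-8, 0, 16.5, 0, 1],
  ],
)

```text
t: 12.43
eef_pos: [0.4623, -0.1987, 0.1655]
tool_rot: [0.0, 1.0, 0.024, 0.001]
contact_force: [-1.4, 0.6, 7.8]
gripper_width: 0.109
```

```bash
python3 -c "
from h import *
st();c=cam('scene');save(cv2.resize(c['frame'][100:350,80:280],None,fx=3,fy=2.4),'s8.png')"
```

```text
t 12.43 stand xyz mm [-172.9   -0.2] 165.5 toolx yaw 2.79 z [ 0.001 -0.    -1.   ] F [-1.37  0.58  7.83] w 0.109 q [ 0.6   0.33 -0.37  2.03  0.17  0.81  0.18]
```

View pics/s8.png

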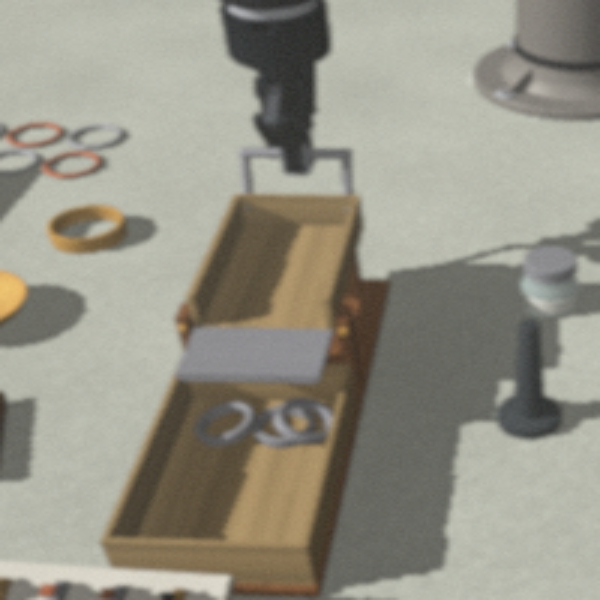

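The tray is level on its rest, so I'll open, go straight up and check.

Call:
step_arm(
  targets=[
    [0, 0, 0, 0, 0.7],
    [0, 0, 0, 0, 0.5],
    [0, 0, 0, 0, 0.4],
    [0, 0, 0, 0, 0.4],
    [0, 0, -10, 0, 0.4],
    [0, 0, -30, 0, 0.4],
    [0, 0, -55, 0, 0.4],
    [0, 0, -80, 0, 0.4],
    [0, 0, -105, 0, 0.4],
    [0, 0, -120, 0, 0.4],
    [0, 0, -120, 0, 0.4],
    [0, 0, -120, 0, 0.4],
    [0, 0, -120, 0, 0.4],
    [0, 0, -120, 0, 0.4],
  ],
)

```text
t: 13.65
eef_pos: [0.4609, -0.1985, 0.2835]
tool_rot: [-0.0, 1.0, 0.024, -0.001]
contact_force: [-0.3, -0.2, 0.5]
gripper_width: 0.6
```

```bash
python3 -c "
from h import *
st();c=cam('scene');save(cv2.resize(c['frame'][120:350,80:400],None,fx=2.5,fy=2.5),'s9.png')
P=cloud(c);Q=((P[...,:2]-H)@S);m=(np.abs(Q[...,1])<.04)&(c['z_map']>0)&(P[...,2]<.2)
for a in range(-140,66,12):
    k=m&(Q[...,0]>a/1000)&(Q[...,0]<(a+12)/1000)&(P[...,2]>.07)
    print(a+6,k.sum(),(np.median(P[k][:,2])*1000).round(1) if k.sum() else '')
k=m&(np.abs(Q[...,0]+.172)<.015)&(P[...,2]>.14);print('handle',Q[k].mean(0),P[k][:,2].max())
c=cam('top');save(cv2.resize(c['frame'][50:245,280:420],None,fx=3,fy=3),'t9.png')"
```

```text
t 13.65 stand xyz mm [-174.3    0. ] 283.5 toolx yaw 2.79 z [-0.002  0.001 -1.   ] F [-0.26 -0.24  0.48] w 0.6 q [ 0.63  0.19 -0.39  1.9   0.08  1.07  0.25]
-134 94 87.7
-122 102 88.0
-110 97 87.7
-98 109 87.9
-86 103 87.6
-74 115 87.7
-62 109 87.8
-50 115 87.8
-38 128 87.8
-26 124 87.8
-14 146 87.8
-2 143 87.8
10 151 87.9
22 153 87.8
34 155 88.0
46 159 88.0
58 195 86.5
70 0 
handle [-0.16810799  0.00133888] 0.16726841908097093
```

View pics/s9.png

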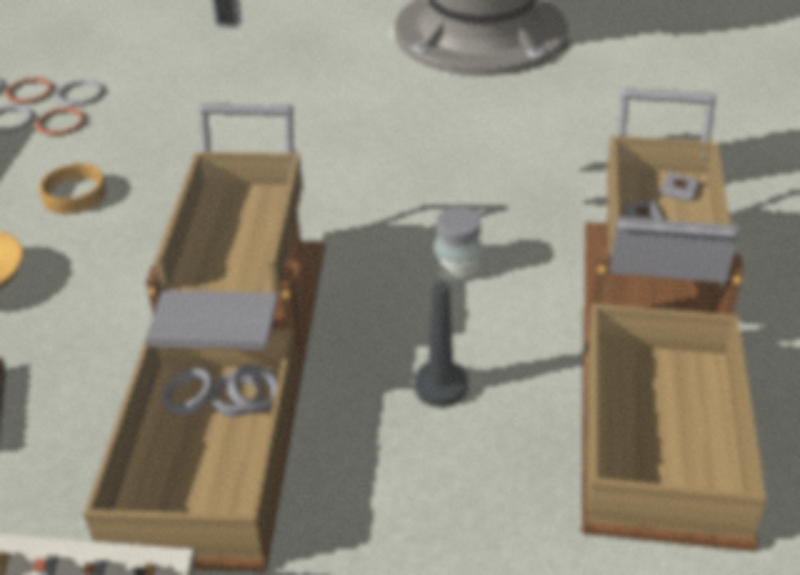

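View pics/t9.png

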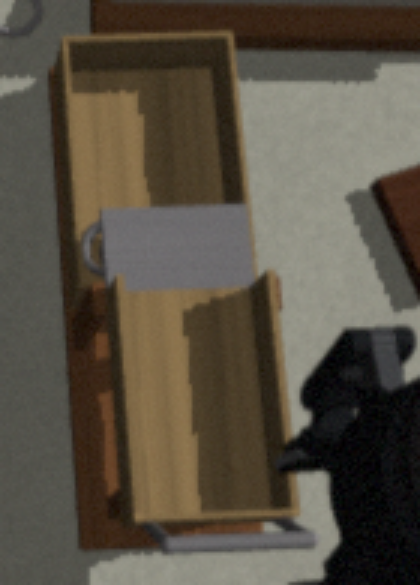

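```bash
python3 -c "
from h import *
c=cam('scene');save(cv2.resize(c['frame'][255:300,130:200],None,fx=9,fy=9,interpolation=2),'s10.png')
P=cloud(c);Q=((P[...,:2]-H)@S)
for u,v in((154,274),(147,282),(170,283),(181,267),(190,278),(176,285),(163,269)): print(u,v,(Q[v,u]*1000).round(),(P[v,u,2]*1000).round())
"
```

```text
154 274 [ 40. -33.] 14.0
147 282 [ 72. -38.] 25.0
170 283 [72. 10.] 24.0
181 267 [37. 28.] 35.0
190 278 [89. 57.] 60.0
176 285 [72. 21.] 18.0
163 269 [ 41. -11.] 31.0
```

View pics/s10.png

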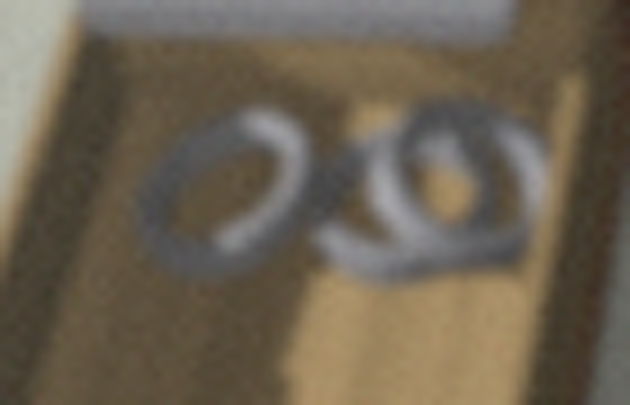

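All three bangles lie inside the box, one leaning on another, with every measured bangle point well under the rims. Handing in.

```bash
python3 -c "
from h import *
st();print(bot.hand_in())"
```

```text
t 13.8 stand xyz mm [-1.74e+02 -1.00e-01] 283.7 toolx yaw 2.79 z [-0.002  0.001 -1.   ] F [-0.88 -0.35 -1.13] w 0.598 q [ 0.63  0.19 -0.39  1.9   0.08  1.07  0.25]
the job is handed in; nothing more can be done
None
```

I lowered the gate on the bangle tray all the way, then lifted the rear handle along its arc to a commanded tilt of about 0.9 rad and held it there for a second. All three bangles slid into the catch box. I then set the tray back level, released the handle and moved clear, handing in at 13.8 s.

- **Tray and gate:** the empty tray floor and the lowered gate both read a flat 88 mm. That is about 2 mm under the stated 90 mm, within the camera's calibration. The top of the handle bar is back at about 167 mm, as at the start.
- **Bangles:** all three are in the catch box, below its rims. One leans on another, and they lie partly under the gate.
- **Other tray:** the pendant tray's gate still looks upright and shut in the picture.
- **Forces:** readings at the end of each move stayed below about 12 N.

No check failed or disagreed.

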